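# Index the check standard in the bench photometer

### The arm

A 7-joint arm with a two-finger parallel gripper is mounted at the origin on the work surface. World frame = base frame: x ahead of the robot, y to its left, z up, the work surface at z = 0. Lengths are in m, angles in degrees, forces in N, time in s.
With the tool pointing down it reaches from about 0.425 to 0.875 m from the base axis. Payload 4.7 kg.
Tool frame: the origin (TCP) lies on the centre line of the jaws, within the pads' length; the fingertips stand 8 mm ahead of it and the grasp point (between the pads) lies 11 mm behind it; z points along the fingers, y is the direction in which the jaws open and shut (so a half turn about z gives the same grasp; the last joint's range is limited). The gripper opens to 87 mm and grips with 3 to 60 N. Pads are 19 mm wide; open, the fingers measure 117 mm over their backs; the gripper's body (75 mm by 190 mm) begins 51 mm behind the grasp point.
Start: joints at [76.667, 18.392, -4.016, 83.108, 1.295, 78.541, -3.26], TCP at [0.159, -0.63, 0.205] pointing down, gripper open.
Joint ranges: [-163.93, 163.93], [-17.29, 119.83], [-79.2, 71.16], [3.27, 140.29], [-89.18, 269.18], [5.43, 117.66], [-154.24, 154.24]. Speed limits (degrees/s): [147.25, 147.25, 180, 180, 180, 180, 180].

### API

Orientations are given as [roll, pitch, yaw] about the fixed x, y, z axes, in that order (R = Rz(yaw) Ry(pitch) Rx(roll)).
In Python, from cell import env gives the robot as it stands. The module is installed in compiled form; this text tells all that it offers.
- The arm moves only by the tool move_arm, never from a script. Its argument "steps" is a list of rows, each a list of 2 entries, a list of its own where there are three numbers: the shift along the tool's x, y, z in m, then the turn about the tool's z in rad. A call has 1 to 20 rows; each row is the pose to reach, as a shift and turn from the pose commanded when the call began, along the tool's axes at that moment; what a row does not reach only later rows make up. A row lasts 1/8 s, in which the tool goes at most 62.5 mm and 10.7 degrees, less where a joint would pass 70% of its speed; a pose out of reach is approached as far as the arm can. A call with a gripper value outside its range is refused whole. "hand" is the closure, from -1 (fully open) to 1 (shut), set as the call begins (left out, the last holds). The fingers move at their own pace and stop on an object; "squeeze" is the grip in N (left out, the last holds). Time passes only in rows, so rows that repeat a pose let the fingers close. It gives the time, the measured TCP pose, the force and the opening at its end, in the units of the state.
- env.get_obs(): the state, without advancing time (a new reading comes with each control period).
- env.read_camera(name): name is "scene" or "top" or "wrist"; returns (picture, depth): 384x512x3 uint8, red, green, blue; 384x512 float32, m along the optical axis (not along the pixel's ray), 0 where there is no reading.
- env.calibration(name): a dict with "intrinsics" (3x3 intrinsics, pixels), "position" and "orientation" of the camera in the world; the wrist camera has in their place "mount" (4x4, takes a point from camera to tool coordinates, whose origin is the TCP and whose axes are the flange's). Camera axes: x right, y up, looking along -z (the intrinsics and any distortion apply to the point x, -y, -z); pixel columns grow to the right and rows downward; lengths in m; the calibration is good to about 2 mm. A picture is of the moment at which its call begins: read the wrist's pose just before it. calibration takes no time and is no camera call.
- env.sign_off(): hands the job in, once; it reports no verdict.
Trained networks look in the newest picture that a camera, given by its name, has taken for a name from the list of things; names that differ only in an ending like _2 or _b are one class to them, and where a whole thing is asked for, a point or a joint stands for the part that bears it (a point fixed in the world has none). Each returns a list of dicts, best first, with "conf" (0 to 1); they miss things now and then, are a little off and sometimes report something else, mostly with a low value. They report only what shows in the picture. A call takes as long as a camera call.
- env.cut_out(camera, query): "region" (384x512 bool, what is visible of it) and "uv" ([column, row] in pixels, amid what is visible of it).
The state is a dict: "time_s": time; "qpos": joint angles; "joint_velocities": joint speeds; "effort": joint torques, N m; "tool_pos": TCP position; "tool_rot": TCP orientation; "force": force on the tool from outside, world axes, zero at the start; "wrist_torque": the same for the moment, N m; "grip_width": finger opening in m.
Only numpy, scipy, OpenCV 4.12 (cv2) and the standard library are available. Lean on these libraries where they do the work, as an engineer would, in place of code of your own. Each camera call takes 0.05 s, during which the arm holds its last target. There are 200 camera calls.

### The job

Someone dropped the check standard into the photometer's sloping well without lining it up, so its side lug is riding on top of the collar. Turn the standard about its own axis until the lug faces the notch in the collar, press it in until it is fully home with the lug down in the notch, and let go. Leave the glassware and the tube rack where they stand.

Things in the scene. Friction and masses are not known exactly. Their poses are not given: they have to be found in the camera images.
- meter: Bench photometer, a white console fixed to the bench, whose flat top slopes 28 degrees down towards the robot, with a well in it. Origin: on the well's axis, level with the top of the grey collar round its mouth, 160 mm above the bench. z: out along the well's axis, 28 degrees from vertical, leaning to the robot; x: up the slope, from the axis to the notch; y: level.
- face (a point): Point of the flat sloping face below the notch's outer end: 12 mm below the meter's origin, 32 mm up the slope. The face reaches from x = -80 to +120 mm and y = -95 to +95 mm in the meter's frame; besides the collar nothing on it (display, keys, unused) stands up more than 4 mm. The well is a plain 29 mm bore from the face, 40 mm long and open below.
- notch (a point): Middle of the notch, level with the collar's top, 23.5 mm from the well's axis along the meter's +x. The collar is a ring of inner radius 15, outer radius 32 mm, 12 mm high. The notch is one radial gap through its whole height, 14 mm wide, with a thin black line on the face just outside it.
- standard: Check standard: a loose rigid plug 121 mm long, 0.11 to 0.23 kg, standing in the well. Origin: on its axis, level with the lug's underside; z: along its axis to the grip; x: along the lug. Below is an aluminium shank 27 mm in diameter ending at z = -50 mm. With 1 mm of play all round it may lean up to 3 degrees. It turns either way; only friction resists.
- grip (a point): Centre of the standard's grey square grip, on its axis, 50 mm above its origin. The grip is 34 x 34 mm, flat sides square to the standard's x and y, from z = 25 to 71 mm; below it a round neck 34 mm across down to z = 12 mm.
- lug (a point): Outer end of the lug at half height, 30 mm from the axis along the standard's x, 6 mm above its origin. The lug is one block 10 mm wide, 12 mm high. At the start it rests on the collar's top, 1.7 rad to half a turn off the notch, on either side. Over the notch (2 mm play each side) it goes down 12 mm, with a push of 5 to 15 N, until it stands on the face, its top flush with the collar's.
- beaker: Bystander: empty glass beaker, 70 mm across, 95 mm tall, loose; origin at the centre of its underside. Not to be disturbed.
- jar: Bystander: glass jar with a metal lid, 84 mm across, 120 mm tall, loose; origin at the centre of its underside. Not to be disturbed.
- rack: Bystander: white plastic test-tube rack with tubes, 220 x 70 mm, 112 mm tall, loose; origin at the centre of its underside, x along its length. Not to be disturbed.

How it is judged (in metres and radians):
At the end, for the whole second after the job is handed in: The standard is fully home in the well: at least 9.5 of the 12 mm down, its lug in the notch and along it within 9 degrees (lug's outer end within 13 mm of the notch point; 9 mm when perfect), its axis along the well's within 5.7 degrees, at rest and let go (z of standard in the frame of meter below -0.0095 m and horizontal distance between standard and meter below 0.012 m and distance between lug and notch below 0.013 m and angle between the x axis of standard and the x axis of meter, either way round below 0.16 rad and angle between the z axis of standard and the z axis of meter, either way round below 0.1 rad and linear speed of standard below 0.01 m/s and contact force between the fingers and standard below 0.1 N); the robot touches nothing.
It fails at once if the beaker is shifted by more than 30 mm or tipped over (distance of beaker from where it was at the start of the episode above 0.03 m or angle between beaker's own z axis and vertical above 0.5 rad).
It fails at once if the jar is shifted by more than 30 mm or tipped over (distance of jar from where it was at the start of the episode above 0.03 m or angle between jar's own z axis and vertical above 0.5 rad).
It fails at once if the tube rack is shifted by more than 30 mm or tipped over (distance of rack from where it was at the start of the episode above 0.03 m or angle between rack's own z axis and vertical above 0.5 rad).
It also fails if it takes over 64 s, if anything falls off the work surface, if the arm or the gripper's body presses on something with over 40 N, if the wrist force passes 120 N, or if a joint passes its speed limit or range.

## Working session

There is one attempt and no reset: what is moved stays moved. The work goes in short steps, Python scripts to look and compute and a tool call to move; the robot and the scene stay as the last step left them, time stands still between calls to the robot, and variables do not carry over. Pictures are saved under pics/ and viewed, about 8 in all and at most 12, crops included, and the job is handed in when it is done.

Besides the shell and the picture viewer there is one more tool, called by a JSON object that holds its "name" and its "arguments". move_arm: Moves the arm, as the interface text tells. Its arguments: {"type":"object","properties":{"steps":{"type":"array"},"hand":{"type":"number"},"squeeze":{"type":"number"}},"required":["steps"]}

```bash
mkdir -p pics
cat > h.py <<'E'
import numpy as np, cv2
from cell import env
from scipy.spatial.transform import Rotation as R
def campose(n):
    c=env.calibration(n); K=np.array(c['intrinsics'])
    if n=='wrist':
        o=env.get_obs(); T=np.eye(4); T[:3,:3]=R.from_euler('xyz',o['tool_rot'],degrees=True).as_matrix(); T[:3,3]=o['tool_pos']
        return K,T@np.array(c['mount'])
    T=np.eye(4); q=np.array(c['orientation']); 
    T[:3,:3]=q if q.shape==(3,3) else (R.from_euler('xyz',q,degrees=True).as_matrix() if q.size==3 else R.from_quat(q).as_matrix())
    T[:3,3]=c['position']; return K,T
def cloud(n):
    K,T=campose(n); p,d=env.read_camera(n)
    v,u=np.mgrid[:384,:512]; x=(u-K[0,2])/K[0,0]*d; y=(v-K[1,2])/K[1,1]*d
    P=np.stack([x,-y,-d],-1)@T[:3,:3].T+T[:3,3]; P[d==0]=np.nan
    return p,P
def save(n,p): cv2.imwrite('pics/'+n,cv2.cvtColor(p,cv2.COLOR_RGB2BGR))
E
python3 - <<'E'
from h import *
for n in('scene','top','wrist'): print(n,env.calibration(n))
print(env.get_obs())
ims=[]
for n in('scene','top'):
    p,P=cloud(n); ims.append(p)
    for q in('meter','standard','grip','lug','notch','face','beaker','jar','rack'):
        for r in env.cut_out(n,q)[:2]:
            m=r['region']; X=P[m]; X=X[~np.isnan(X[:,0])]
            print(n,q,round(r['conf'],2),np.round(r['uv']),m.sum(),np.round(np.median(X,0),3) if len(X) else 0, np.round(X.min(0),3) if len(X) else 0,np.round(X.max(0),3) if len(X) else 0)
save('a.png',cv2.resize(np.vstack(ims),(448,600)) if 0 else ims[0]); save('b.png',ims[1])
E
```

```text
scene {'intrinsics': array([[401.94669717,   0.        , 258.8388157 ],
       [  0.        , 401.94669717, 188.41974113],
       [  0.        ,   0.        ,   1.        ]]), 'position': array([1.15049786, 0.16468576, 1.14824045]), 'orientation': array([ 30.79398309,   0.29253929, 105.36869005])}
top {'intrinsics': array([[478.00971642,   0.        , 260.88867589],
       [  0.        , 478.00971642, 191.40998038],
       [  0.        ,   0.        ,   1.        ]]), 'position': array([ 0.48725101, -0.0198232 ,  1.44455783]), 'orientation': array([  3.51406194,   1.57439177, -90.64044908])}
wrist {'intrinsics': array([[325.60453238,   0.        , 260.05659748],
       [  0.        , 325.60453238, 186.39024957],
       [  0.        ,   0.        ,   1.        ]]), 'mount': array([[ 9.01923140e-05,  9.58313306e-01,  2.85719443e-01,
         7.84508939e-02],
       [ 9.99998958e-01, -4.98012626e-04,  1.35468522e-03,
        -6.30417447e-04],
       [ 1.44050476e-03,  2.85719024e-01, -9.58312352e-01,
        -1.79168613e-01],
       [ 0.00000000e+00,  0.00000000e+00,  0.00000000e+00,
  
[... 1941 characters left out ...]
 0.326 -0.004] [0.669 0.46  0.12 ]
top grip 0.79 [262. 180.] 306 [0.589 0.005 0.216] [ 0.561 -0.021  0.149] [0.631 0.024 0.234]
top lug 0.82 [267. 180.] 325 [0.59  0.005 0.215] [ 0.561 -0.021  0.12 ] [0.631 0.026 0.234]
top notch 0.72 [263. 164.] 5168 [0.643 0.016 0.166] [ 0.523 -0.099 -0.005] [0.782 0.124 0.213]
top face 0.96 [259. 161.] 5281 [0.643 0.016 0.165] [ 0.518 -0.103 -0.008] [0.794 0.148 0.222]
top beaker 0.86 [388. 184.] 552 [ 0.585 -0.361  0.041] [ 0.551 -0.409 -0.006] [ 0.618 -0.314  0.102]
top jar 0.69 [399. 225.] 941 [ 0.469 -0.373  0.117] [ 0.426 -0.423 -0.007] [ 0.512 -0.344  0.127]
top rack 0.9 [139. 202.] 2404 [0.546 0.372 0.074] [ 0.431  0.326 -0.007] [0.672 0.46  0.12 ]
```

View pics/a.png

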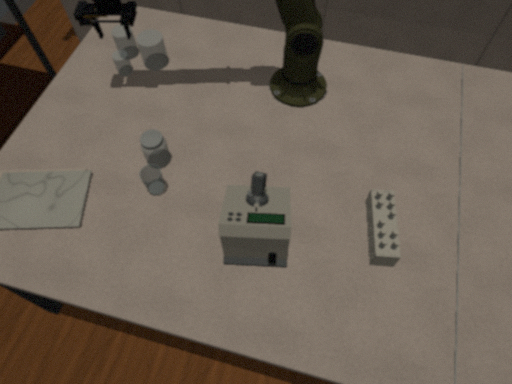

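View pics/b.png

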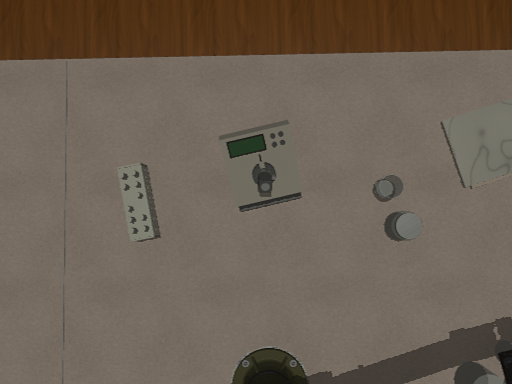

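The scene picture shows the meter around (256,225), with the grip at (258,182). The top picture shows the plug at (264,180), with the black notch line at about (261,157). Next I'll fit the meter frame and enlarge both crops.

```bash
cat >> h.py <<'E'
def meterframe(P,m):
    X=P[m]; X=X[~np.isnan(X[:,0])]
    # plane with known slope, RANSAC over points
    rng=np.random.default_rng(0); best=0
    for _ in range(600):
        a=X[rng.choice(len(X),3,False)]; n=np.cross(a[1]-a[0],a[2]-a[0]); l=np.linalg.norm(n)
        if l<1e-5: continue
        n/=l; n*=np.sign(n[2])
        if abs(n[2]-np.cos(np.radians(28)))>.05: continue
        k=abs((X-a[0])@n)<.003
        if k.sum()>best: best=k.sum(); kk=k
    c=X[kk].mean(0); n=np.linalg.svd(X[kk]-c)[2][2]; n*=np.sign(n[2])
    return c,n,X[kk]
E
python3 - <<'E'
from h import *
for n,(u0,u1,v0,v1) in {'scene':(205,305,160,270),'top':(210,310,110,220)}.items():
    p,P=cloud(n); m=max(env.cut_out(n,'face'),key=lambda r:r['conf'])['region']
    c,nn,X=meterframe(P,m)
    yaw=np.arctan2(-nn[1],-nn[0]); 
    x=np.array([np.cos(yaw)*np.cos(.4887),np.sin(yaw)*np.cos(.4887),np.sin(.4887)]); y=np.array([-np.sin(yaw),np.cos(yaw),0])
    r=cv2.minAreaRect(np.c_[X@x,X@y].astype(np.float32))
    print(n,c,nn,'slope',np.degrees(np.arccos(nn[2])),'yaw',np.degrees(yaw),r,len(X))
    # console is x -80..120,y -95..95 : centre of face is +20 up the slope
    e=lambda v:np.percentile(v,[0.5,99.5])
    ex,ey=e(X@x),e(X@y); print(ex,np.diff(ex),ey,np.diff(ey))
    n3=np.cross(x,y); 
    o=x*(ex.mean()-.02)+y*ey.mean()+n3*(np.median(X@n3)+.012)
    print('origin guess',o)
    q=p[v0:v1,u0:u1].astype(float); q=np.clip(q*1.7,0,255).astype(np.uint8)
    save(n+'_c.png',cv2.resize(q,None,fx=5.4,fy=5.4,interpolation=cv2.INTER_CUBIC))
    g=max(env.cut_out(n,'grip'),key=lambda r:r['conf'])['region']
    Q=P[g]; Q=(Q-o)@np.c_[x,y,n3]; Q=Q[Q[:,2]>.03]; print(np.round(np.percentile(Q,[2,25,50,75,98],axis=0),4))
E
python3 -c "
import cv2,numpy as np
a=cv2.imread('pics/scene_c.png');b=cv2.imread('pics/top_c.png')
cv2.imwrite('pics/cc.png',cv2.resize(np.hstack([a,b]),(800,440)))"
```

```text
scene [0.6478877  0.0115403  0.16657749] [-0.46173013 -0.1029092   0.88103064] slope 28.23306067227503 yaw 12.564574166132227 ((0.6241495609283447, -0.12923355400562286), (0.19075024127960205, 0.20360852777957916), 89.25502014160156) 2213
[0.52388406 0.7246357 ] [0.20075164] [-0.2230633 -0.0348125] [0.18825081]
origin guess [0.6125425  0.00442033 0.16086469]
[[-0.0116 -0.0153  0.0313]
 [ 0.0055 -0.0066  0.0433]
 [ 0.0101  0.0028  0.0566]
 [ 0.0132  0.0123  0.0683]
 [ 0.018   0.0205  0.0722]]Traceback (most recent call last):
  File "<stdin>", line 3, in <module>
ValueError: max() iterable argument is empty
[ WARN:0@0.018] global loadsave.cpp:275 findDecoder imread_('pics/top_c.png'): can't open/read file: check file path/integrity
Traceback (most recent call last):
ValueError: all the input arrays must have same number of dimensions, but the array at index 0 has 3 dimension(s) and the array at index 1 has 1 dimension(s)
```

```bash
cat > m.py <<'E'
from h import *
for n,(u0,u1,v0,v1) in {'scene':(205,305,160,270),'top':(210,310,110,220)}.items():
    p,P=cloud(n)
    for i in range(5):
        r=[a for a in env.cut_out(n,'face')+env.cut_out(n,'meter') if a['region'].sum()>4000]
        if r: break
        p,P=cloud(n)
    m=r[0]['region']
    c,nn,X=meterframe(P,m)
    yaw=np.arctan2(-nn[1],-nn[0])
    x=np.array([np.cos(yaw)*np.cos(.4887),np.sin(yaw)*np.cos(.4887),np.sin(.4887)]); y=np.array([-np.sin(yaw),np.cos(yaw),0])
    r=cv2.minAreaRect(np.c_[X@x,X@y].astype(np.float32)); print(n,np.degrees(yaw),r[1:])
    n3=np.cross(x,y); e=lambda v:np.percentile(v,[0.5,99.5])
    ex,ey=e(X@x),e(X@y)
    o=x*(ex.mean()-.02)+y*ey.mean()+n3*(np.median(X@n3)+.012)
    print('origin',o,np.diff(ex),np.diff(ey))
    Q=((P-o)@np.c_[x,y,n3])[v0:v1,u0:u1].reshape(-1,3); W=P[v0:v1,u0:u1].reshape(-1,3)
    t=Q[(Q[:,2]>.06)&(Q[:,2]<.11)&(abs(Q[:,0])<.05)&(abs(Q[:,1])<.05)]
    print('top of grip',len(t),np.round(t.min(0),4),np.round(t.max(0),4),np.round(np.median(t,0),4))
    z=t[t[:,2]>np.percentile(t[:,2],60)]; print(cv2.minAreaRect(z[:,:2].astype(np.float32)))
    c=Q[(abs(Q[:,2])<.005)&(np.hypot(Q[:,0],Q[:,1])<.06)]; print('collar',len(c),cv2.minEnclosingCircle(c[:,:2].astype(np.float32)))
    l=Q[(Q[:,2]>.007)&(Q[:,2]<.02)&(np.hypot(Q[:,0],Q[:,1])>.02)&(np.hypot(Q[:,0],Q[:,1])<.04)]; print('lug',np.round(l,3).tolist()[:12])
    q=p[v0:v1,u0:u1].astype(float); q=np.clip(q*1.7,0,255).astype(np.uint8)
    save(n+'_c.png',cv2.resize(q,(400,440),interpolation=cv2.INTER_CUBIC))
a=cv2.imread('pics/scene_c.png');b=cv2.imread('pics/top_c.png')
cv2.imwrite('pics/cc.png',np.hstack([a,b]))
E
python3 m.py
```

```text
scene 12.769041075668518 ((0.18994706869125366, 0.20496691763401031), 89.59187316894531)
origin [0.61235122 0.00476241 0.16099517] [0.20035539] [0.18716596]
top of grip 116 [-0.0236 -0.0157  0.0602] [0.0204 0.0248 0.0742] [0.0047 0.0036 0.0693]
((-0.0006079399026930332, 0.005731338635087013), (0.030908482149243355, 0.03305076062679291), 61.73773193359375)
collar 154 ((0.0017746008234098554, 0.0010796213755384088), 0.033813025802373886)
lug [[-0.016, -0.025, 0.011], [-0.012, -0.022, 0.014], [-0.01, -0.028, 0.012], [-0.006, -0.025, 0.014], [-0.006, -0.022, 0.014], [-0.009, -0.019, 0.012], [-0.005, -0.027, 0.011], [-0.007, -0.025, 0.01], [-0.005, -0.022, 0.011], [-0.005, -0.027, 0.008], [-0.005, -0.022, 0.008]]
top 12.68612155393018 ((0.1894887089729309, 0.20151442289352417), 89.80716705322266)
origin [0.61222201 0.00691336 0.16083599] [0.1991795] [0.18667191]
top of grip 176 [-0.0236 -0.0159  0.0602] [0.0168 0.0238 0.0754] [-0.0008  0.0045  0.0698]
((-0.0025886320509016514, 0.004269393160939217), (0.031708523631095886, 0.031673744320869446), 71.86595153808594)
collar 186 ((-0.010419257916510105, -0.005155632272362709), 0.04366924241185188)
lug [[0.006, -0.029, 0.007], [-0.005, -0.024, 0.007], [-0.004, -0.021, 0.014], [-0.006, -0.024, 0.013], [-0.007, -0.026, 0.012], [-0.009, -0.021, 0.01], [-0.008, -0.023, 0.012], [-0.01, -0.026, 0.011], [-0.01, -0.02, 0.013], [-0.011, -0.022, 0.012], [-0.013, -0.025, 0.011], [-0.014, -0.019, 0.011]]
```

View pics/cc.png

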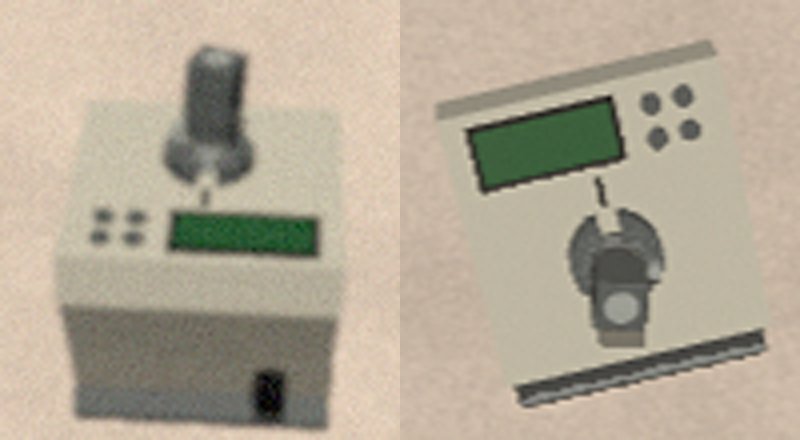

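The lug sits at about -110° in the meter frame: the points lie near (-9,-24) mm, and the grip square's angle of about 70° modulo 90° agrees. The scene crop shows the notch line at (205,197), and the top crop shows it at (601,192). The lug is at (655,270) in the top crop. The moves can't tilt the tool, so I'll use the jaws as a loose wrench on the grip. First I'll hover over it and look with the wrist camera.

{"name": "move_arm", "arguments": {"steps": [[[0,0,-0.06],0],[[0,0,-0.126],0],[[0.045,-0.04,-0.126],0],[[0.09,-0.08,-0.126],0],[[0.135,-0.12,-0.126],0],[[0.18,-0.16,-0.126],0],[[0.225,-0.2,-0.126],0],[[0.27,-0.24,-0.126],0],[[0.315,-0.28,-0.126],0],[[0.36,-0.32,-0.126],0],[[0.405,-0.36,-0.126],0],[[0.45,-0.4,-0.126],0],[[0.495,-0.44,-0.126],0],[[0.54,-0.48,-0.126],0],[[0.572,-0.508,-0.126],0],[[0.572,-0.508,-0.126],0],[[0.572,-0.508,-0.126],0],[[0.572,-0.508,-0.126],0]], "hand": -1, "squeeze": 8}}

```text
time_s: 3.8
tool_pos: [0.589, 0.0002, 0.3311]
tool_rot: [179.9, 0.0, 14.0]
force: [-0.1, 0.5, -0.9]
grip_width: 0.0868
```

```bash
cat > w.py <<'E'
import sys
from h import *
o=np.array([.6123,.0058,.1605]); yaw=np.radians(12.7); s=np.radians(28)
x=np.array([np.cos(yaw)*np.cos(s),np.sin(yaw)*np.cos(s),np.sin(s)]); y=np.array([-np.sin(yaw),np.cos(yaw),0]); n3=np.cross(x,y); M=np.c_[x,y,n3]
def look(name,view=True):
    ob=env.get_obs(); print('t',ob['time_s'],np.round(ob['tool_pos'],4),np.round(ob['tool_rot'],2),'w',ob['grip_width'],'F',np.round(ob['force'],2))
    K,T=campose('wrist'); p,P=cloud('wrist'); Q=(P-o)@M
    f=Q[(abs(Q[...,2]+.012)<.006)&(abs(Q[...,0])<.08)&(abs(Q[...,1])<.08)]; print('face z',np.median(f[:,2]),len(f))
    r=np.hypot(Q[...,0],Q[...,1])
    c=Q[(abs(Q[...,2])<.003)&(r<.045)&(r>.018)]; print('collar z',np.median(c[:,2]),len(c))
    # circle edge fit of the collar outer rim by enclosing circle
    print('collar circ',cv2.minEnclosingCircle(c[:,:2].astype(np.float32)))
    l=Q[(Q[...,2]>.005)&(Q[...,2]<.018)&(r>.019)&(r<.036)]
    if len(l): print('lug',len(l),np.round(np.median(l,0),4),'ang',np.degrees(np.arctan2(np.median(l[:,1]),np.median(l[:,0]))))
    g=Q[(Q[...,2]>.035)&(Q[...,2]<.085)&(r<.04)]
    if len(g):
        zt=np.percentile(g[:,2],97); t=g[g[:,2]>zt-.004]
        print('grip top z',zt,len(t),cv2.minAreaRect(t[:,:2].astype(np.float32)))
    save(name,np.clip(cv2.convertScaleAbs(p,alpha=1.5),0,255))
if __name__=='__main__': look(sys.argv[1])
E
python3 w.py w1.png
```

```text
t 3.8 [5.890e-01 2.000e-04 3.311e-01] [1.7993e+02 1.0000e-02 1.3980e+01] w 0.08680661189827434 F [-0.09  0.49 -0.88]
face z -0.01205463031816974 14744
collar z -0.00021879550133542004 945
collar circ ((0.0007410226389765739, 0.0017354335868731141), 0.033369939774274826)
lug 86 [-0.008  -0.0228  0.0117] ang -109.27943684175087
grip top z 0.07149461041708041 943 ((-0.0048561678268015385, 0.005140583962202072), (0.033827003091573715, 0.03502437472343445), 71.76199340820312)
```

View pics/w1.png

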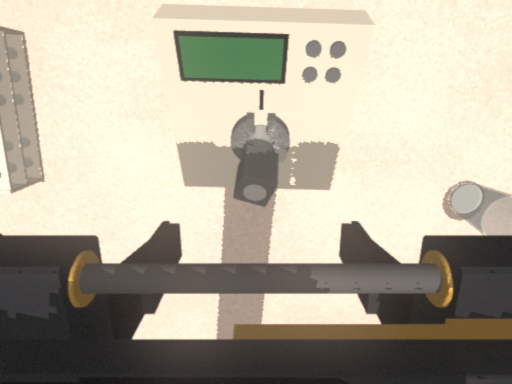

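The wrist view shows the plug's top at (255,192), the notch at (261,117) and its line at (262,100). The lug's grip square gives -108°, and the plug leans a few mm to +y. The jaws straddle it clear. I'll descend, turn to match, and close lightly.

{"name": "move_arm", "arguments": {"steps": [[[0,-0.0028,0.03],0.13],[[0,-0.0028,0.07],0.26],[[0,-0.0028,0.11],0.386],[[0,-0.0028,0.138],0.386],[[0,-0.0028,0.138],0.386],[[0,-0.0028,0.138],0.386]], "hand": -0.6}}

```text
time_s: 4.6
tool_pos: [0.5894, 0.0042, 0.1945]
tool_rot: [180.0, -0.1, -8.0]
force: [-0.3, 0.5, 0.9]
grip_width: 0.0697
```

{"name": "move_arm", "arguments": {"steps": [[[0,0,0],0],[[0,0,0],0],[[0,0,0],0],[[0,0,0],0],[[0,0,0],0],[[0,0,0],0]], "hand": 1, "squeeze": 6}}

```text
time_s: 5.35
tool_pos: [0.5891, 0.0034, 0.1934]
tool_rot: [179.9, -0.1, -8.0]
force: [1.0, -4.1, 3.5]
grip_width: 0.0355
```

{"name": "move_arm", "arguments": {"steps": [[[0,0,0],-0.1],[[0,0,0],-0.2],[[0,0,0],-0.3],[[0,0,0],-0.4],[[0,0,0],-0.5],[[0,0,0],-0.6],[[0,0,0],-0.6]]}}

```text
time_s: 6.22
tool_pos: [0.5889, 0.0046, 0.1932]
tool_rot: [180.0, -0.0, 26.3]
force: [-0.3, -2.9, 2.1]
grip_width: 0.036
```

```bash
python3 w.py w2.png
```

```text
t 6.225 [0.5889 0.0046 0.1932] [ 1.7997e+02 -3.0000e-02  2.6320e+01] w 0.035958214338856626 F [-0.25 -2.92  2.08]
face z -0.012100524214903081 36699
collar z -0.00029505368679970433 2140
collar circ ((-6.145341467345133e-05, 0.0008426497806794941), 0.03325292468070984)
lug 241 [ 0.0049 -0.0227  0.0115] ang -77.920181204472
grip top z 0.08125599357871932 418 ((0.027865957468748093, 0.00785679742693901), (0.0179273821413517, 0.054231852293014526), 30.002073287963867)
```

The lug followed to -78°, as predicted. I'll continue to the end of this stroke.

{"name": "move_arm", "arguments": {"steps": [[[0,0,0],-0.1],[[0,0,0],-0.2],[[0,0,0],-0.3],[[0,0,0],-0.4],[[0,0,0],-0.5],[[0,0,0],-0.6],[[0,0,0],-0.65],[[0,0,0],-0.65]]}}

```text
time_s: 7.28
tool_pos: [0.5882, 0.0053, 0.193]
tool_rot: [-179.9, -0.0, 63.5]
force: [-2.4, -0.7, 2.4]
grip_width: 0.0397
```

```bash
python3 w.py w3.png
```

```text
t 7.275 [0.5882 0.0053 0.193 ] [-1.7994e+02 -1.0000e-02  6.3550e+01] w 0.03970885577435031 F [-2.45 -0.71  2.39]
face z -0.012236984328689339 33375
collar z -0.0004463726767344389 2121
collar circ ((-0.0005986264441162348, 0.0013733142986893654), 0.033566758036613464)
lug 281 [ 0.0161 -0.0172  0.0113] ang -46.823919400465996
grip top z 0.08055779770909212 301 ((0.013716388493776321, 0.009794970974326134), (0.019715696573257446, 0.054812077432870865), 50.70017623901367)
```

{"name": "move_arm", "arguments": {"steps": [[[0,0,0],0],[[0,0,0],0],[[0,0,0],0.17],[[0,0,0],0.35],[[0,0,0],0.52],[[0,0,0],0.7],[[0,0,0],0.87],[[0,0,0],1.05],[[0,0,0],1.22],[[0,0,0],1.4],[[0,0,0],1.57],[[0,0,0],1.68],[[0,0,0],1.68],[[0,0,0],1.68]], "hand": -0.6}}

```text
time_s: 9.07
tool_pos: [0.5886, 0.005, 0.1927]
tool_rot: [-180.0, 0.0, -32.5]
force: [0.5, 1.1, -0.6]
grip_width: 0.0698
```

```bash
python3 w.py w4.png
```

```text
t 9.075 [0.5886 0.005  0.1927] [-1.80e+02  2.00e-02 -3.25e+01] w 0.0697720030590858 F [ 0.47  1.05 -0.62]
face z -0.011860605274108326 36992
collar z -6.693454389028868e-05 2409
collar circ ((-0.0005761253414675593, 0.0005803639069199562), 0.033260077238082886)
lug 327 [ 0.0159 -0.0184  0.0118] ang -49.109866933756344
grip top z 0.080219480555786 321 ((-0.010461235418915749, -0.02208501100540161), (0.01195595320314169, 0.02329307794570923), 23.53004264831543)
```

View pics/w4.png

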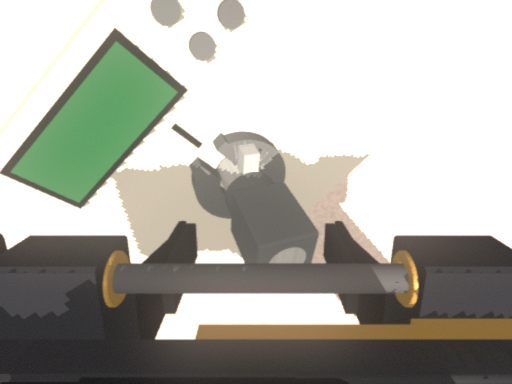

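The wrist view shows the lug at (250,158), just clockwise of the notch line at (187,135). The jaws are square to the grip's next face pair. I'll close and turn to square.

{"name": "move_arm", "arguments": {"steps": [[[0,0,0],0],[[0,0,0],0],[[0,0,0],0],[[0,0,0],0],[[0,0,0],0],[[0,0,0],-0.1],[[0,0,0],-0.2],[[0,0,0],-0.3],[[0,0,0],-0.4],[[0,0,0],-0.5],[[0,0,0],-0.6],[[0,0,0],-0.7],[[0,0,0],-0.789],[[0,0,0],-0.789],[[0,0,0],-0.789]], "hand": 1}}

```text
time_s: 11.0
tool_pos: [0.5888, 0.0038, 0.1933]
tool_rot: [179.9, -0.0, 12.5]
force: [-0.9, -4.0, 3.0]
grip_width: 0.0372
```

```bash
python3 w.py w5.png; python3 m.py | grep -E "scene|top|lug|origin"
```

```text
t 11.0 [0.5888 0.0038 0.1933] [ 1.7992e+02 -1.0000e-02  1.2460e+01] w 0.037156248306260506 F [-0.87 -3.99  2.97]
face z -0.01204064331201804 37102
collar z -0.00024069156318618575 2466
collar circ ((-0.00035101250978186727, 0.0009717236389406025), 0.03340809419751167)
lug 310 [ 0.0248 -0.0026  0.0111] ang -5.906602483936519
grip top z 0.08171513547619348 385 ((0.02349107153713703, 0.0007050298154354095), (0.014333752915263176, 0.05588284507393837), 1.9447087049484253)
scene 12.81805422210591 ((0.1902685910463333, 0.20427601039409637), 89.98138427734375)
origin [0.61328952 0.00443576 0.16143565] [0.19863865] [0.18794053]
top of grip 139 [-0.0041 -0.0247  0.0602] [0.0344 0.0315 0.1024] [0.014  0.0016 0.0696]
lug [[0.024, -0.008, 0.011], [0.024, -0.005, 0.011], [0.024, -0.003, 0.011], [0.022, 0.0, 0.01], [0.024, -0.008, 0.008], [0.029, -0.005, 0.011], [0.026, -0.003, 0.009], [0.028, 0.0, 0.011], [0.028, -0.008, 0.007]]Traceback (most recent call last):
  File "m.py", line 8, in <module>
    m=r[0]['region']
      ~^^^
IndexError: list index out of range
```

View pics/w5.png

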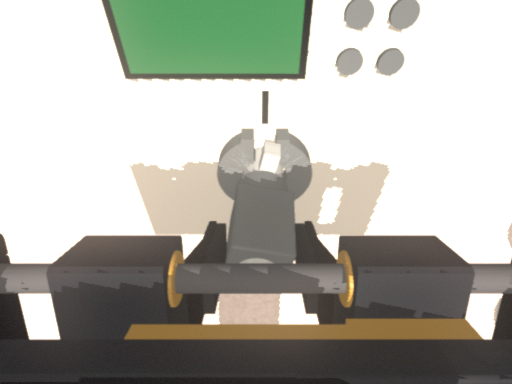

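The lug at (268,155) is still about 6–8° short of the notch centre at (264,133), and the 37 mm opening confirms it isn't flush. I'll squeeze harder, recentre by 2 mm, and turn a little further.

{"name": "move_arm", "arguments": {"steps": [[[0,0.002,0],0],[[0,0.002,0],-0.05],[[0,0.002,0],-0.1],[[0,0.002,0],-0.1],[[0,0.002,0],-0.05],[[0,0.002,0],0],[[0,0.002,0],0]], "hand": 1, "squeeze": 25}}

```text
time_s: 12.88
tool_pos: [0.5887, 0.0033, 0.1926]
tool_rot: [-180.0, 0.1, 12.6]
force: [-1.1, -2.2, 1.4]
grip_width: 0.0354
```

```bash
cat >> w.py <<'E'
    p,P=cloud('wrist'); Q=(P-o)@M; q=cv2.convertScaleAbs(p[90:220,190:340],alpha=1.1); save('c_'+sys.argv[1],cv2.resize(q,None,fx=4,fy=4,interpolation=cv2.INTER_CUBIC))
    for zl in((.006,.016),(-.006,.004)):
        k=(Q[...,2]>zl[0])&(Q[...,2]<zl[1])&(Q[...,0]>.0185)&(Q[...,0]<.031)&(abs(Q[...,1])<.02)
        for a in np.arange(.018,.031,.003):
            yy=Q[k&(abs(Q[...,0]-a)<.0015)][:,1]
            if len(yy): 
                yy=np.sort(yy); g=np.diff(yy); i=g.argmax() if len(g) else 0
                print(zl,round(a,3),len(yy),np.round(yy.min(),4),np.round(yy.max(),4),'gap',np.round(yy[i:i+2],4))
E
python3 w.py w6.png
```

```text
File "w.py", line 21
    p,P=cloud('wrist'); Q=(P-o)@M; q=cv2.convertScaleAbs(p[90:220,190:340],alpha=1.1); save('c_'+sys.argv[1],cv2.resize(q,None,fx=4,fy=4,interpolation=cv2.INTER_CUBIC))
IndentationError: unexpected indent
```

```bash
sed -i "s/^if __name__=='__main__': look(sys.argv\[1\])/if __name__=='__main__':\n    look(sys.argv[1])/" w.py; python3 w.py w6.png
```

```text
t 12.875 [0.5887 0.0033 0.1926] [-1.7995e+02  5.0000e-02  1.2630e+01] w 0.035438157159187335 F [-1.08 -2.24  1.4 ]
face z -0.012043753639878425 37462
collar z -0.00025580560579492617 2502
collar circ ((-0.00034770762431435287, 0.0011187350610271096), 0.033334434032440186)
lug 303 [ 0.0251 -0.0023  0.0109] ang -5.14983022671003
grip top z 0.08207504211904118 378 ((0.02418321929872036, 0.0010363273322582245), (0.013083619065582752, 0.05577961355447769), 0.8924075365066528)
(0.006, 0.016) 0.018 24 -0.006 0.0036 gap [0.0018 0.003 ]
(0.006, 0.016) 0.021 60 -0.0066 0.003 gap [0.0024 0.003 ]
(0.006, 0.016) 0.024 84 -0.0078 0.003 gap [0.0024 0.003 ]
(0.006, 0.016) 0.027 114 -0.0078 0.0024 gap [0.0019 0.0024]
(-0.006, 0.004) 0.018 51 -0.0197 0.02 gap [-0.0089  0.008 ]
(-0.006, 0.004) 0.021 144 -0.0198 0.02 gap [-0.0088  0.003 ]
(-0.006, 0.004) 0.024 202 -0.0199 0.02 gap [-0.0061  0.0024]
(-0.006, 0.004) 0.027 207 -0.016 0.0178 gap [0.0018 0.0079]
(-0.006, 0.004) 0.03 170 -0.0142 0.0153 gap [-0.0062  0.0079]
```

View pics/c_w6.png

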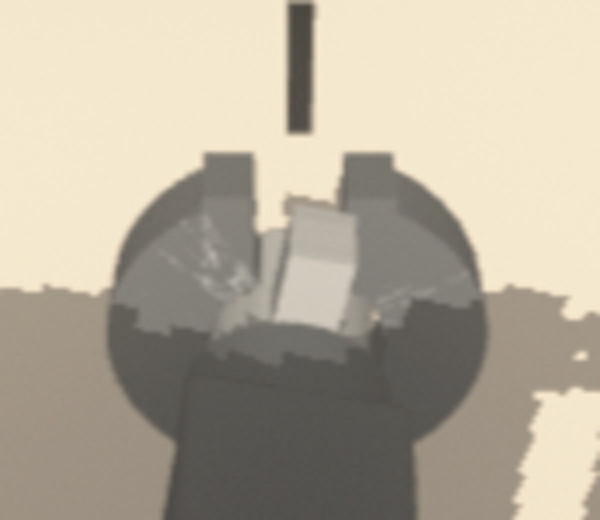

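In the crop the lug's end spans columns 290–355, while the notch spans 255–343 with its line at 300. It's about 7° short, so I'll overshoot the turn.

{"name": "move_arm", "arguments": {"steps": [[[0,0,0],-0.07],[[0,0,0],-0.14],[[0,0,0],-0.14],[[0,0,0],-0.14]]}}

```text
time_s: 13.48
tool_pos: [0.5907, 0.0013, 0.1929]
tool_rot: [179.9, -0.2, 20.6]
force: [2.4, -4.7, -0.6]
grip_width: 0.0355
```

```bash
python3 w.py w7.png
```

```text
t 13.475 [0.5907 0.0013 0.1929] [ 1.7985e+02 -1.6000e-01  2.0580e+01] w 0.035525600182080966 F [ 2.4  -4.73 -0.63]
face z -0.012056772051616196 36579
collar z -0.0002442144093145537 2535
collar circ ((-0.000185955228516832, 0.001114815240725875), 0.0334402360022068)
lug 295 [0.0255 0.0004 0.0101] ang 0.818148926941851
grip top z 0.08151120622851425 385 ((0.024639727547764778, 0.0039268676191568375), (0.014127912931144238, 0.05454077944159508), 6.784054756164551)
(0.006, 0.016) 0.018 24 -0.0044 0.0054 gap [-0.0002  0.0011]
(0.006, 0.016) 0.021 59 -0.0047 0.0052 gap [-0.0043 -0.0037]
(0.006, 0.016) 0.024 70 -0.005 0.005 gap [-0.0035 -0.0031]
(0.006, 0.016) 0.027 126 -0.0052 0.0051 gap [-0.0011 -0.0009]
(0.006, 0.016) 0.03 1 -0.0016 -0.0016 gap [-0.0016]
(-0.006, 0.004) 0.018 48 -0.0195 0.0194 gap [-0.0067  0.0054]
(-0.006, 0.004) 0.021 160 -0.0198 0.0196 gap [-0.0062  0.0052]
(-0.006, 0.004) 0.024 200 -0.0196 0.02 gap [-0.0063  0.005 ]
(-0.006, 0.004) 0.027 224 -0.0157 0.0176 gap [0.005  0.0078]
(-0.006, 0.004) 0.03 167 -0.0138 0.0157 gap [-0.0062 -0.0002]
```

The lug now spans y from -5.2 to +5.1 mm, inside the notch at -6.2 to +7.9 mm. I'll press along the well's axis.

{"name": "move_arm", "arguments": {"steps": [[[0,0,0],-0.03],[[0,0,0],-0.03],[[0.0014,0.0002,0.0026],-0.03],[[0.0028,0.0004,0.0053],-0.03],[[0.0042,0.0006,0.008],-0.03],[[0.0056,0.0008,0.0106],-0.03],[[0.0061,0.0008,0.0115],-0.03],[[0.0061,0.0008,0.0115],-0.03]], "squeeze": 40}}

```text
time_s: 14.58
tool_pos: [0.5962, 0.0016, 0.184]
tool_rot: [179.7, -0.1, 22.2]
force: [-3.6, -6.6, 12.5]
grip_width: 0.0352
```

```bash
python3 w.py w8.png
```

```text
t 14.575 [0.5962 0.0016 0.184 ] [ 1.7972e+02 -7.0000e-02  2.2240e+01] w 0.03524643077170505 F [-3.62 -6.55 12.48]
face z -0.012085885316363435 37255
collar z -0.0002970094945702419 2782
collar circ ((-8.605629409430549e-05, 0.0013598506338894367), 0.03395470231771469)
lug 69 [0.0144 0.0118 0.0161] ang 39.31858693515764
grip top z 0.07386251336551601 354 ((0.02211187779903412, 0.004354309290647507), (0.022383714094758034, 0.051476314663887024), 5.291295528411865)
(-0.006, 0.004) 0.018 83 -0.0196 0.0196 gap [0.0053 0.0084]
(-0.006, 0.004) 0.021 227 -0.0199 0.0198 gap [0.0055 0.0079]
(-0.006, 0.004) 0.024 277 -0.02 0.02 gap [0.0054 0.0078]
(-0.006, 0.004) 0.027 300 -0.0156 0.0185 gap [0.0054 0.0077]
(-0.006, 0.004) 0.03 188 -0.0143 0.0156 gap [-0.0003  0.0078]
```

View pics/c_w8.png

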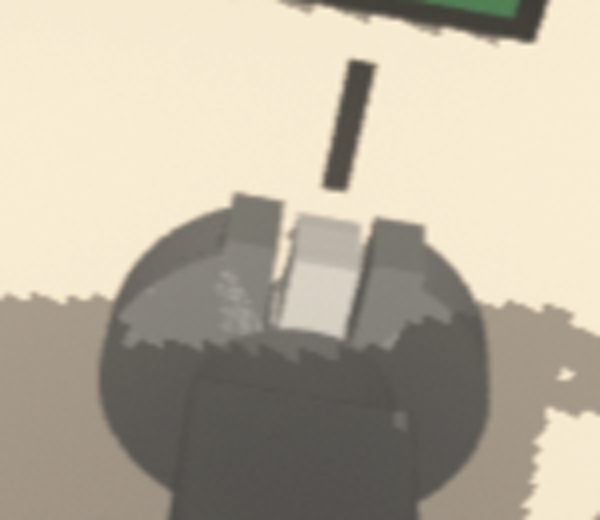

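The lug (columns 280–360) is down between the notch walls. Next I'll measure how deep it sits.

```bash
cat > z.py <<'E'
from w import *
ob=env.get_obs(); print(ob['time_s'],np.round(ob['tool_pos'],4),np.round(ob['force'],1),ob['grip_width'])
p,P=cloud('wrist'); Q=(P-o)@M
for a in(.0195,.022,.025,.028):
    k=(abs(Q[...,0]-a)<.0015)
    f=lambda lo,hi:np.round(np.median(Q[k&(Q[...,1]>lo)&(Q[...,1]<hi)&(abs(Q[...,2])<.02)][:,2]),4)
    print(a,'lug z',f(-.002,.003),'collar',f(-.016,-.008),f(.01,.018))
E
python3 z.py
```

```text
14.675 [0.5962 0.0016 0.184 ] [-3.5 -8.1 11.6] 0.035212356900176545
0.0195 lug z -0.0002 collar -0.0002 -0.0002
0.022 lug z -0.0 collar -0.0001 -0.0003
0.025 lug z -0.0002 collar -0.0004 -0.0007
0.028 lug z -0.0065 collar -0.005 -0.005
```

The lug's top is flush with the collar to within 0.3 mm, so the standard is home. I'll release and retreat.

{"name": "move_arm", "arguments": {"steps": [[[0,0,0],0],[[0,0,0],0],[[0,0,0],0],[[0,0,0],0],[[0,0,-0.02],0],[[0,0,-0.05],0],[[0,0,-0.09],0],[[0,0,-0.13],0],[[0,0,-0.13],0],[[0,0,-0.13],0],[[0,0,-0.13],0]], "hand": -0.8}}

```text
time_s: 16.1
tool_pos: [0.5945, 0.004, 0.3104]
tool_rot: [-180.0, 0.1, 22.3]
force: [-0.0, -0.6, -0.7]
grip_width: 0.0786
```

```bash
python3 z.py; python3 w.py w9.png | grep -E "grip|lug|0.02"
```

```text
16.1 [0.5945 0.004  0.3104] [-0.  -0.6 -0.7] 0.07856013448168464
0.0195 lug z -0.0004 collar -0.0003 -0.0002
0.022 lug z -0.0002 collar -0.0001 0.0001
0.025 lug z -0.0004 collar -0.0004 -0.001
0.028 lug z -0.0076 collar -0.0053 -0.0048
collar z -0.0002966676162224577 1221
lug 20 [0.014  0.0142 0.0161] ang 45.27585530036648
grip top z 0.059797837127530555 1041 ((-0.0019875485450029373, 0.0016427049413323402), (0.03389010950922966, 0.03476748242974281), 89.46558380126953)
(-0.006, 0.004) 0.021 99 -0.0199 0.0198 gap [-0.0062 -0.0036]
(-0.006, 0.004) 0.024 104 -0.0198 0.02 gap [-0.0062 -0.0039]
(-0.006, 0.004) 0.027 115 -0.0161 0.0185 gap [0.0059 0.0083]
```

View pics/w9.png

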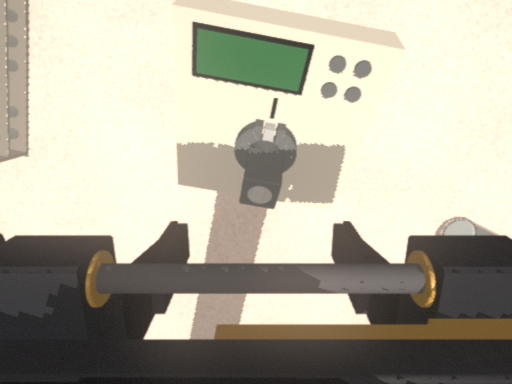

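The final view shows the lug in the notch at (269,130), in line with the black mark. The grip top is at 59.8 mm, against 71.5 mm before, so it's 11.7 mm down. It's square to within 0.5°, and the jaws are clear.

```bash
python3 -c "
from cell import env
print(env.sign_off())"
```

```text
the job is handed in; nothing more can be done
None
```

The check standard is home in the well with its lug down in the notch, it's been released, and the job is handed in. It took about 16 s of the 64 s allowed.

The moves couldn't tilt the tool, so I used the jaws as a loose wrench on the square grip. Two strokes turned the lug from about -108° to nearly in line with the notch. A small overshoot turn then corrected it, because harder squeezing alone had left it about 7° short. I pressed it in along the well's axis with about 14 N at the wrist, opened the jaws and lifted clear.

**Last checks, after letting go:**
- **Depth:** the grip's top dropped 11.7 mm, and the lug's top is flush with the collar to within about 0.3 mm. One strip near the lug's outer edge read lower, at -7.6 mm. The collar read low there too, so I took it as an edge effect and did not look into it further.
- **Alignment:** the grip is square to the meter within about 0.5°. The top of the grip sits about 2 mm off the well's axis, so the lean is small.
- **Contact:** the wrist force is back to noise, below 1 N, and the fingers are clear.

I never commanded the arm near the beaker, jar or rack, but I did not measure their positions again at the end. One repeat measurement from the top camera failed because the detector found nothing, so I used the wrist camera instead.

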